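# Sort headset spacers onto two dowel stands in fitting order

### The job

Put the loose headset spacers of the two bikes on their dowel stands in the order they go back on the forks: on the blue stand the wide silver ring at the bottom, then the red one, then the black one on top; on the green stand the wide yellow ring at the bottom and the violet one on top. Every ring must lie flat, right down on what is below it, and be let go. Leave the jar, the bell and the tire levers where they are.

Things in the scene. Friction and masses are not known exactly. Their poses are not given: they have to be found in the camera images.
- ring_silver: Wide pale silver (bare aluminium, the only whitish ring) headset spacer: a plain flat ring, outer diameter 54 mm, hole 28 mm, 14 mm high, 17 to 56 g, lying flat and loose on the board at the start. Origin: centre of its underside; z up along the ring's axis.
- ring_red: Red headset spacer: a plain flat ring, outer diameter 44 mm, hole 28 mm, 18 mm high, 17 to 56 g, lying flat and loose on the board at the start. Origin: centre of its underside; z up along the ring's axis.
- ring_black: Black headset spacer: a plain flat ring, outer diameter 44 mm, hole 28 mm, 14 mm high, 17 to 56 g, lying flat and loose on the board at the start. Origin: centre of its underside; z up along the ring's axis.
- ring_yellow: Wide yellow headset spacer: a plain flat ring, outer diameter 54 mm, hole 28 mm, 16 mm high, 17 to 56 g, lying flat and loose on the board at the start. Origin: centre of its underside; z up along the ring's axis.
- ring_violet: Violet headset spacer: a plain flat ring, outer diameter 44 mm, hole 28 mm, 18 mm high, 17 to 56 g, lying flat and loose on the board at the start. Origin: centre of its underside; z up along the ring's axis.
- stand_blue: Dowel stand with a blue disc base, fixed to the board: base 84 mm across and 12 mm high, with a pale wooden dowel 18 mm thick standing at its centre and rising 44 mm above the base's top (56 mm above the board; its last 8 mm taper to 10 mm thick). Origin: centre of the base's underside, on the board; z up along the dowel. Takes silver, red, black, from the bottom up.
- stand_green: Dowel stand with a green disc base, fixed to the board: base 84 mm across and 12 mm high, with a pale wooden dowel 18 mm thick standing at its centre and rising 44 mm above the base's top (56 mm above the board; its last 8 mm taper to 10 mm thick). Origin: centre of the base's underside, on the board; z up along the dowel. Takes yellow, then violet on top.
- jar: Glass jar with a steel twist cap, 64 mm across, 85 mm high, loose, bystander: leave it alone. Origin: centre of its underside; z up.
- bell: Black bicycle bell, a dome 52 mm across and 38 mm high with a small steel thumb lever reaching 39 mm from its centre along its x, loose, bystander: leave it alone. Origin: centre of its underside; z up.
- levers: Pair of red plastic tire levers clipped side by side, 40 mm wide (x), 115 mm long (y, hooked ends at +y), 12 mm high, loose, bystander: leave it alone. Origin: under the middle of the straight 90 mm; z up.
Not all that is in view belongs to the job. Several things look just like the ring_black: the one meant starts farthest to the robot's left.

How it is judged:
By the outcome, as a careful person would: the job done as asked, in the order asked, and still so for the second after the job is handed in, with the robot touching nothing.
It also fails if it takes over 96 s, if anything falls off the work surface, if the arm or the gripper's body presses on something with over 40 N, if the wrist force passes 120 N, or if a joint passes its speed limit or range.

### The arm

A 6-joint arm with a two-finger parallel gripper is mounted at the origin on the work surface. World frame = base frame: x ahead of the robot, y to its left, z up, the work surface at z = 0. Lengths are in m, angles in degrees, forces in N, time in s.
With the tool pointing down it reaches from about 0.25 to 0.725 m from the base axis. Payload 9.7 kg.
Tool frame: the origin (TCP) lies at the very end of the fingers, on their centre line; the grasp point (between the pads) lies 19 mm behind it (bot.pinch_z is the distance from the TCP to the grasp point, in m); x points along the fingers, z is the direction in which the jaws open and shut, and the axes are right-handed (so a half turn about x gives the same grasp; the last joint's range is limited). The gripper opens to 85 mm and grips with 20 to 120 N. Pads are 22 mm wide; open, the fingers measure 114 mm over their backs; the gripper's body (76 mm by 85 mm) begins 54 mm behind the grasp point. The pads swing forward as they close: fully open they stand 13 mm farther back than shut.
Start: joints at [75.172, 4.979, 10.078, 95.1, 0, 90], TCP at [0.141, 0.532, 0.231] pointing down, gripper open.
Joint ranges: [-179.16, 179.16], [-48.56, 103.87], [-65.8, 70.77], [-126.05, 130.52], [-82.76, 87.17], [-180, 180]. Speed limits (degrees/s): [127.2, 127.2, 147.25, 180, 180, 180].

### API

Orientations are given as [roll, pitch, yaw] about the fixed x, y, z axes, in that order (R = Rz(yaw) Ry(pitch) Rx(roll)).
In Python, from workcell import bot gives the robot as it stands.
- The arm moves only by the tool play_rows, never from a script. Its argument "rows" is a list of rows, each a list of 3 entries, a list of its own where there are three numbers: the shift along the tool's x, y, z in cm, then the turn about the tool's x in degrees, then the finger opening in cm, from 0 to 8.54. A call has 1 to 12 rows; each row is the pose to reach, as a shift and turn from the pose commanded when the call began, along the tool's axes at that moment; what a row does not reach only later rows make up. A row lasts 1/12 s, in which the tool goes at most 41.7 mm and 7.16 degrees, less where a joint would pass 70% of its speed; a pose out of reach is approached as far as the arm can. A call with a gripper value outside its range is refused whole. The fingers move at their own pace and stop on an object; "squeeze" is the grip in N (left out, the last holds). Time passes only in rows, so rows that repeat a pose let the fingers close. It gives the time, the measured TCP pose, the force and the opening at its end, in the units of the state.
- bot.get_obs(): the state, without advancing time (a new reading comes with each control period).
- bot.camera(name): name is "side" or "top" or "wrist"; returns (picture, depth): 384x512x3 uint8, blue, green, red; 384x512 float32, m along the optical axis (not along the pixel's ray), 0 where there is no reading.
- bot.camera_model(name): a dict with "fx", "fy", "cx", "cy" (pixels), "origin" and "attitude" of the camera in the world; the wrist camera has in their place "mount" (4x4, takes a point from camera to tool coordinates, whose origin is the TCP and whose axes are the tool frame's). Camera axes: x right, y down, z forward; pixel columns grow to the right and rows downward; lengths in m; the calibration is good to about 2 mm. A picture is of the moment at which its call begins: read the wrist's pose just before it. camera_model takes no time and is no camera call.
- bot.job_done(): hands the job in, once; it reports no verdict.
The state is a dict: "time": time; "q": joint angles; "qd": joint speeds; "joint_efforts": joint torques, N m; "ee_pos": TCP position; "tcp_rot": TCP orientation; "wrist_force": force on the tool from outside, world axes, zero at the start; "torque": the same for the moment, N m; "opening": finger opening in m.
Only numpy, scipy, OpenCV 4.12 (cv2) and the standard library are available. Lean on these libraries where they do the work, as an engineer would, in place of code of your own. Each camera call takes 0.05 s, during which the arm holds its last target.

## Working session

There is one attempt and no reset: what is moved stays moved. The work goes in short steps, Python scripts to look and compute and a tool call to move; the robot and the scene stay as the last step left them, time stands still between calls to the robot, and variables do not carry over. Pictures are saved under pics/ and viewed, and the job is handed in when it is done.

Besides the shell and the picture viewer there is one more tool, called by a JSON object that holds its "method" and its "body". play_rows: Moves the arm, as the interface text tells. Its arguments: {"type":"object","properties":{"rows":{"type":"array"},"squeeze":{"type":"number"}},"required":["rows"]}

```bash
ls; mkdir -p pics
python3 - <<'E'
from workcell import bot
import cv2
o=bot.get_obs();print(o)
for n in("top","side"):
    im,d=bot.camera(n);cv2.imwrite(f"pics/{n}0.png",im)
    import numpy as np;np.savez(f"{n}0.npz",im=im,d=d)
    print(n,bot.camera_model(n))
print(bot.camera_model("wrist"),bot.pinch_z)
E
```

```text
pics
{'time': 0.0, 'q': array([7.51732040e+01, 5.01040127e+00, 1.00337504e+01, 9.50982753e+01,
       1.21061666e-03, 9.00002051e+01]), 'qd': array([ 0.11817939,  0.00140275,  0.00497498, -0.04838708, -0.00308651,
        0.15084885]), 'joint_efforts': array([-4.68901038e-03, -5.20394468e+01,  4.64800429e+01,  1.61675632e-02,
       -8.53669280e-05, -1.21850204e-05]), 'ee_pos': array([0.14068046, 0.53147119, 0.23058346]), 'tcp_rot': array([ 179.07453259,   89.92506399, -105.7524693 ]), 'wrist_force': array([ 0.10297971,  0.26549526, -0.19727414]), 'torque': array([ 0.02084035, -0.01020333,  0.00460828]), 'opening': 0.08556263641491134}
top {'fx': 375.4805508439011, 'fy': 375.4805508439011, 'cx': 261.0974981486244, 'cy': 190.9452004434351, 'origin': array([0.49956038, 0.01366247, 0.82193941]), 'attitude': array([-174.92839986,   -2.20127994,  -90.38789944])}
side {'fx': 475.30695294394667, 'fy': 475.30695294394667, 'cx': 262.8480577038671, 'cy': 201.23924596537017, 'origin': array([ 0.52235514, -0.67764606,  0.80867249]), 'attitude': array([-138.39947172,   -0.82119195,   -4.55962939])}
{'fx': 272.8008669999806, 'fy': 272.8008669999806, 'cx': 256.57077455084925, 'cy': 198.5847277552777, 'mount': array([[-1.35452616e-04, -2.85531202e-01,  9.58369404e-01,
        -1.42343697e-01],
       [ 1.20664552e-04, -9.58369410e-01, -2.85531187e-01,
         7.38535983e-02],
       [ 9.99999984e-01,  7.69652685e-05,  1.64267138e-04,
         3.04565037e-04],
       [ 0.00000000e+00,  0.00000000e+00,  0.00000000e+00,
         1.00000000e+00]])} 0.0187
```

View pics/top0.png

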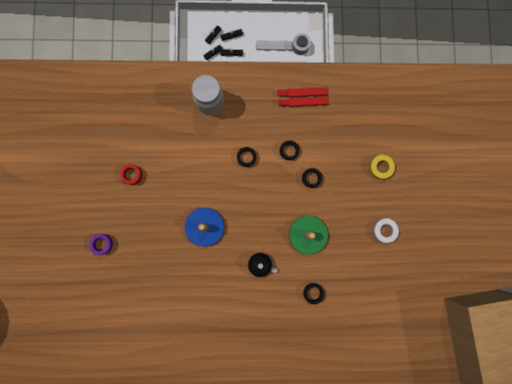

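View pics/side0.png

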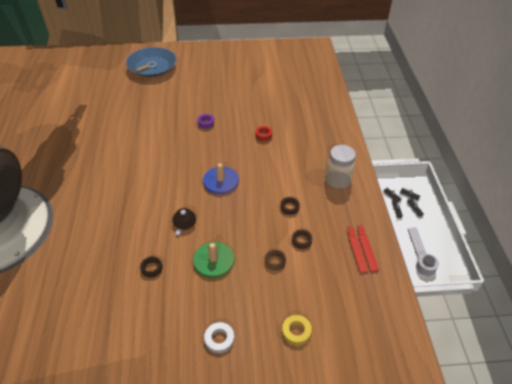

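Top view: the candidates for ring_black are the four black rings at (247,157), (290,150), (312,178) and (314,294), with the dark bell at (260,265) as a lookalike. Image left is the robot's left (+y), so the ring at (247,157) is the one meant. Other rings are red (131,175), violet (101,245), yellow (383,167) and silver (387,231). The blue stand is at (205,227) and the green one at (309,235).

```bash
cat > h.py <<'E'
import numpy as np, cv2
from scipy.spatial.transform import Rotation as R
from workcell import bot
def cam(n,obs=None):
    m=bot.camera_model(n)
    if n=="wrist":
        o=obs; T=R.from_euler('xyz',o['tcp_rot'],degrees=True).as_matrix(); M=np.array(m['mount'])
        return m,T@M[:3,:3],T@M[:3,3]+o['ee_pos']
    return m,R.from_euler('xyz',m['attitude'],degrees=True).as_matrix(),np.array(m['origin'])
def ray(n,u,v,z,obs=None):
    m,A,o=cam(n,obs)
    d=np.stack([(np.asarray(u)-m['cx'])/m['fx'],(np.asarray(v)-m['cy'])/m['fy'],np.ones_like(u,float)],-1)@A.T
    return o+d*((z-o[2])/d[...,2])[...,None]
def circ(p):
    A=np.c_[2*p,np.ones(len(p))];s=np.linalg.lstsq(A,(p**2).sum(1),rcond=None)[0]
    return s[:2],np.sqrt(s[2]+s[0]**2+s[1]**2)
def cloud(n,d,obs=None):
    m,A,o=cam(n,obs); v,u=np.mgrid[:384,:512]
    c=np.stack([(u-m['cx'])/m['fx']*d,(v-m['cy'])/m['fy']*d,d],-1)
    return c@A.T+o
E
python3 - <<'E'
from h import *
S=np.load('top0.npz');im,d=S['im'],S['d']
c=cloud("top",d)
print("board z",np.median(c[300:330,150:220,2]))
hsv=cv2.cvtColor(im,cv2.COLOR_BGR2HSV)
for n,(u,v),h in [("red",(131,175),.018),("violet",(101,245),.018),("black",(247,157),.014),("b2",(290,150),.014),("b3",(312,178),.014),("b4",(314,294),.014),("yellow",(383,167),.016),("silver",(387,231),.014)]:
    w=22;sub=hsv[v-w:v+w,u-w:u+w].astype(int)
    H,Sa,V=sub[...,0],sub[...,1],sub[...,2]
    m={"r":((H<6)|(H>174))&(Sa>150),"v":(H>120)&(H<160)&(Sa>80),"b":(V<60),"y":(H>20)&(H<35)&(Sa>120),"s":(Sa<60)&(V>130)}[n[0]].astype(np.uint8)
    cs,hi=cv2.findContours(m,cv2.RETR_CCOMP,cv2.CHAIN_APPROX_NONE)
    i=max(range(len(cs)),key=lambda k:len(cs[k]) if hi[0][k][3]<0 else 0)
    k=cs[i][:,0,:]+[u-w,v-w]
    pc,rr=circ(ray("top",k[:,0].astype(float),k[:,1].astype(float),h)[:,:2])
    hole=[j for j in range(len(cs)) if hi[0][j][3]==i and len(cs[j])>8]
    out=[]
    for j in hole:
        q=cs[j][:,0,:]+[u-w,v-w]; out.append(circ(ray("top",q[:,0].astype(float),q[:,1].astype(float),h)[:,:2]))
    mm=np.zeros(d.shape,bool); mm[v-w:v+w,u-w:u+w]=m>0; z=c[...,2][mm]
    print(n,pc.round(4),rr.round(4),"hole",[(a.round(4),b.round(4)) for a,b in out],"ztop",np.percentile(z,[50,90]).round(4))
for n,(u,v),lo,hi_ in [("blue",(205,227),100,130),("green",(309,235),45,85)]:
    w=30;sub=hsv[v-w:v+w,u-w:u+w].astype(int)
    m=((sub[...,0]>lo)&(sub[...,0]<hi_)&(sub[...,1]>100)).astype(np.uint8)
    k=max(cv2.findContours(m,cv2.RETR_EXTERNAL,cv2.CHAIN_APPROX_NONE)[0],key=len)[:,0]+[u-w,v-w]
    print(n,circ(ray("top",k[:,0].astype(float),k[:,1].astype(float),.012)[:,:2]))
    # dowel top by depth
    q=c[v-w:v+w,u-w:u+w].reshape(-1,3);t=q[q[:,2]>.045];print(" dowel",t.mean(0).round(4),len(t),q[:,2].max())
for n,(u,v) in [("jar",(206,88)),("bell",(260,265)),("levers",(303,97))]:
    w=25;q=c[v-w:v+w,u-w:u+w].reshape(-1,3);t=q[q[:,2]>(.008 if n!='jar' else .08)];print(n,t.min(0).round(3),t.max(0).round(3))
E
python3 - <<'E'
import sys;sys.path.insert(0,'.')
import numpy as np,cv2
im=np.load('top0.npz')['im'][120:320,60:420]
cv2.imwrite('pics/crop0.png',cv2.resize(im[0:90,160:290],None,fx=5,fy=5))
E
```

```text
board z -0.0001829147978342216
red [0.6078 0.2607] 0.0216 hole [(array([0.6076, 0.2601]), np.float64(0.0132))] ztop [0.0172 0.0192]
violet [0.4607 0.319 ] 0.022 hole [(array([0.4605, 0.3189]), np.float64(0.0127))] ztop [0.0169 0.019 ]
black [0.646  0.0138] 0.0203 hole [(array([0.6458, 0.0138]), np.float64(0.0146))] ztop [0.0131 0.0153]
b2 [ 0.6608 -0.0798] 0.0205 hole [(array([ 0.66  , -0.0804]), np.float64(0.0141))] ztop [0.013  0.0151]
b3 [ 0.5996 -0.1284] 0.0207 hole [(array([ 0.5994, -0.1284]), np.float64(0.0141))] ztop [0.0132 0.0151]
b4 [ 0.3532 -0.1276] 0.0207 hole [(array([ 0.3533, -0.1277]), np.float64(0.0141))] ztop [0.0131 0.0151]
yellow [ 0.6241 -0.2837] 0.0269 hole [(array([ 0.6238, -0.2832]), np.float64(0.013))] ztop [0.015  0.0169]
silver [ 0.485 -0.289] 0.0259 hole [(array([ 0.4849, -0.2891]), np.float64(0.0146))] ztop [0.0134 0.0152]
blue (array([0.49536607, 0.10465608]), np.float64(0.04033017763690285))
 dowel [0.497  0.0809 0.247 ] 83 0.8219394129546451
green (array([ 0.47658208, -0.11878157]), np.float64(0.04060416887487485))
 dowel [ 0.4829 -0.0873  0.2373] 75 0.8219394129546451
jar [0.5   0.014 0.08 ] [0.801 0.123 0.822]
bell [ 0.39  -0.049  0.008] [0.5   0.014 0.822]
levers [ 0.5   -0.168  0.008] [0.806 0.014 0.822]
```

View pics/crop0.png

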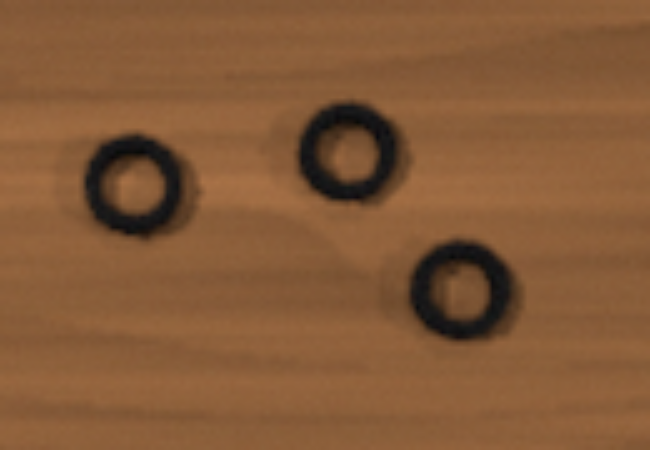

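The crop confirms the plain black ring at crop (133,186), which is px (247,157), is the leftmost of the black rings. Next I'll check the dowels with valid depth only and cross-check the positions from the side view.

```bash
cat >> h.py <<'E'
def tool(o): return R.from_euler('xyz',o['tcp_rot'],degrees=True).as_matrix()
def shift(p,o=None):
    o=o or bot.get_obs(); return (100*tool(o).T@(np.array(p)-o['ee_pos'])).round(2)
E
python3 - <<'E'
from h import *
for nm,px in (("top",dict(blue=(205,227),green=(309,235),jar=(206,88),bell=(260,265),levers=(303,97))),("side",dict(blue=(221,180),green=(213,258)))):
    S=np.load(nm+'0.npz');d=S['d'];c=cloud(nm,d);c[d==0]=np.nan
    print(nm,"board",np.nanmedian(c[340:370,100:160,2]))
    for n,(u,v) in px.items():
        w=25;q=c[v-w:v+w,u-w:u+w].reshape(-1,3);q=q[~np.isnan(q[:,0])]
        t=q[q[:,2]>(.05 if n in('blue','green') else .08 if n=='jar' else .008)]
        print(n,t.min(0).round(3),t.max(0).round(3),"mid",((t.min(0)+t.max(0))/2).round(4),t.mean(0).round(4),len(t))
S=np.load('side0.npz');im=S['im'];c=cloud('side',S['d']);hsv=cv2.cvtColor(im,cv2.COLOR_BGR2HSV).astype(int)
H,Sa,V=[hsv[...,i] for i in range(3)]
for n,(u,v),h,m in [("red",(264,133),.018,((H<6)|(H>174))&(Sa>150)),("violet",(206,121),.018,(H>120)&(H<160)&(Sa>80)),("black",(290,206),.014,V<60),("yellow",(297,330),.016,(H>20)&(H<35)&(Sa>120)),("silver",(219,338),.014,(Sa<60)&(V>130))]:
    w=20;mm=np.zeros_like(m);mm[v-w:v+w,u-w:u+w]=m[v-w:v+w,u-w:u+w]
    q=c[mm];q=q[q[:,2]>h-.003]
    print(n,((q.min(0)+q.max(0))/2).round(4),(q.max(0)-q.min(0)).round(3))
o=bot.get_obs();print(tool(o).round(3)); print(shift([.485,-.289,.1],o))
E
```

```text
top board -9.178521657515759e-05
blue [0.491 0.098 0.051] [0.505 0.11  0.059] mid [0.4977 0.1041 0.0547] [0.4965 0.104  0.0542] 41
green [ 0.471 -0.127  0.05 ] [ 0.485 -0.112  0.059] mid [ 0.4778 -0.1194  0.0544] [ 0.4776 -0.1196  0.0539] 45
jar [0.746 0.068 0.08 ] [0.801 0.123 0.089] mid [0.7736 0.0955 0.0845] [0.7731 0.0948 0.0846] 603
bell [ 0.39  -0.049  0.008] [0.441 0.011 0.04 ] mid [ 0.4155 -0.019   0.0238] [ 0.4163 -0.015   0.0266] 486
levers [ 0.764 -0.168  0.008] [ 0.806 -0.057  0.013] mid [ 0.7846 -0.1124  0.0103] [ 0.784  -0.1093  0.0092] 322
side board -0.0009067240624510697
blue [0.489 0.097 0.051] [0.502 0.11  0.058] mid [0.4955 0.1035 0.0543] [0.4956 0.1026 0.0538] 27
green [ 0.47  -0.127  0.051] [ 0.484 -0.111  0.057] mid [ 0.4767 -0.1191  0.0536] [ 0.4771 -0.1209  0.0538] 38
red [0.6102 0.259  0.0179] [0.04  0.046 0.006]
violet [ 0.4825 -0.1673  0.4118] [0.08  1.021 0.794]
black [0.6478 0.0106 0.0137] [0.035 0.039 0.005]
yellow [ 0.5869 -0.4689  0.4108] [0.129 0.417 0.796]
silver [ 0.4909 -0.4706  0.4098] [0.063 0.414 0.798]
[[-0.    -0.967  0.256]
 [-0.001  0.256  0.967]
 [-1.     0.    -0.001]]
[ 13.15 -54.28 -70.49]
```

{"method": "play_rows", "body": {"rows": [[[11,-54.3,-70.5],106,8.5],[[11,-54.3,-70.5],106,8.5],[[11,-54.3,-70.5],106,8.5],[[11,-54.3,-70.5],106,8.5],[[11,-54.3,-70.5],106,8.5],[[11,-54.3,-70.5],106,8.5],[[11,-54.3,-70.5],106,8.5],[[11,-54.3,-70.5],106,8.5],[[11,-54.3,-70.5],106,8.5],[[11,-54.3,-70.5],106,8.5],[[11,-54.3,-70.5],106,8.5],[[11,-54.3,-70.5],106,8.5]], "squeeze": 30}}

```text
time: 1.1
ee_pos: [0.3329, 0.0722, 0.1697]
tcp_rot: [26.5, 90.0, 15.4]
wrist_force: [1.3, 0.5, -0.3]
opening: 0.0847
```

```bash
cat > s.py <<'E'
import sys
from h import *
o=bot.get_obs();T=tool(o)
print("t",o['time'].__round__(2),"p",o['ee_pos'].round(4),"z",T[:,2].round(3),"x",T[:,0].round(3),"open",round(o['opening'],4),"F",o['wrist_force'].round(1),"q",o['q'].round(0))
a=list(map(float,sys.argv[1:]))
for i in range(0,len(a),3): print(a[i:i+3],shift(a[i:i+3],o))
E
python3 s.py .485 -.289 .1
```

```text
t 1.1 p [0.3329 0.0722 0.1697] z [ 0.981 -0.193  0.001] x [ 0.001  0.    -1.   ] open 0.0847 F [ 1.3  0.5 -0.3] q [ 12. -25. -22.  92.   0. 113.]
[0.485, -0.289, 0.1] [  6.98 -32.51  21.88]
```

{"method": "play_rows", "body": {"rows": [[[5,-30,20],20,8.5],[[5,-30,20],20,8.5],[[5,-30,20],20,8.5],[[5,-30,20],20,8.5],[[5,-30,20],20,8.5],[[5,-30,20],20,8.5],[[5,-30,20],20,8.5],[[5,-30,20],20,8.5],[[5,-30,20],20,8.5],[[5,-30,20],20,8.5],[[5,-30,20],20,8.5],[[5,-30,20],20,8.5]]}}

```text
time: 2.1
ee_pos: [0.4728, -0.2577, 0.1195]
tcp_rot: [175.9, 89.9, 145.1]
wrist_force: [-0.3, 1.2, 0.4]
opening: 0.0851
```

```bash
python3 s.py .485 -.289 .1
python3 - <<'E'
from h import *
im,d=bot.camera("wrist");cv2.imwrite("pics/w1.png",im);np.savez("w1.npz",im=im,d=d,**{k:bot.get_obs()[k] for k in('ee_pos','tcp_rot')})
E
```

```text
t 2.1 p [ 0.4728 -0.2577  0.1195] z [ 0.859 -0.512 -0.001] x [-0.001  0.001 -1.   ] open 0.0851 F [-0.3  1.2  0.4] q [-29.   3.  -5.  83.   0.  92.]
[0.485, -0.289, 0.1] [ 1.95 -2.07  2.65]
```

View pics/w1.png

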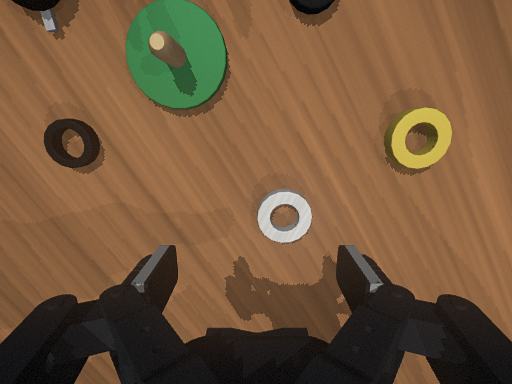

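The wrist view shows silver at (285,216), yellow at (420,139) and the green dowel top at (158,42). I'll cross-check their positions.

```bash
cat > wr.py <<'E'
from h import *
def meas(S,u,v,w,h):
    """tops: points within 2.5mm of h"""
    o={'ee_pos':S['ee_pos'],'tcp_rot':S['tcp_rot']}
    d=S['d'];c=cloud('wrist',d,o);sub=c[max(0,v-w):v+w,max(0,u-w):u+w].reshape(-1,3);dd=d[max(0,v-w):v+w,max(0,u-w):u+w].ravel()
    q=sub[(dd>0)&(abs(sub[:,2]-h)<.003)]
    mid=(q.min(0)+q.max(0))/2
    return mid.round(4),(q.max(0)-q.min(0)).round(4),np.median(sub[:,2]).round(4),np.median(q[:,2]).round(4)
E
python3 - <<'E'
from wr import *
S=np.load('w1.npz')
print("silver",meas(S,285,216,32,.014));print("yellow",meas(S,420,139,40,.016));print("dowel",meas(S,160,45,20,.0555))
E
```

```text
silver (array([ 0.4844, -0.2876,  0.0137]), array([0.0532, 0.0531, 0.0053]), np.float64(0.0011), np.float64(0.014))
yellow (array([ 0.6242, -0.2839,  0.0156]), array([0.0539, 0.0532, 0.0052]), np.float64(0.0011), np.float64(0.0161))
dowel (array([ 0.4763, -0.1184,  0.0552]), array([0.0132, 0.0147, 0.0054]), np.float64(0.014), np.float64(0.0557))
```

{"method": "play_rows", "body": {"rows": [[[2,-2.0,2.6],1,8.5],[[6,-2.0,2.6],1,8.5],[[8,-2.0,2.6],1,8.5],[[8,-2.0,2.6],1,8.5]]}}

```text
time: 2.48
ee_pos: [0.483, -0.2862, 0.0356]
tcp_rot: [-179.7, 89.6, 148.6]
wrist_force: [-0.8, 0.9, -0.2]
opening: 0.0851
```

```bash
python3 s.py .4847 -.2882 .003
```

```text
t 2.48 p [ 0.483  -0.2862  0.0356] z [ 0.851 -0.526 -0.007] x [-0.006  0.004 -1.   ] open 0.0851 F [-0.8  0.9 -0.2] q [-31.   8.  -9.  74.   0.  91.]
[0.4847, -0.2882, 0.003] [ 3.26 -0.08  0.27]
```

{"method": "play_rows", "body": {"rows": [[[0,0,0.15],0,8.5],[[0,0,0.15],0,8.5],[[0,0,0.15],0,8.5]]}}

```text
time: 2.73
ee_pos: [0.4879, -0.2894, 0.0425]
tcp_rot: [0.8, 89.8, -30.9]
wrist_force: [0.5, 1.0, -0.2]
opening: 0.0851
```

```bash
python3 s.py .4847 -.2882 .003
```

```text
t 2.73 p [ 0.4879 -0.2894  0.0425] z [ 0.851 -0.526  0.004] x [ 0.003 -0.002 -1.   ] open 0.0851 F [ 0.5  1.  -0.2] q [-31.   8.  -8.  74.  -0.  91.]
[0.4847, -0.2882, 0.003] [ 3.95 -0.07 -0.34]
```

{"method": "play_rows", "body": {"rows": [[[0,0,0],0,8.5],[[0,0,0],0,8.5],[[0,0,0],0,8.5],[[0,0,0],0,8.5]]}}

```text
time: 3.07
ee_pos: [0.4868, -0.2893, 0.0404]
tcp_rot: [-0.5, 90.0, -32.3]
wrist_force: [0.0, 0.3, -1.2]
opening: 0.0851
```

```bash
python3 s.py .4847 -.2882 .003
```

```text
t 3.07 p [ 0.4868 -0.2893  0.0404] z [ 0.85  -0.527  0.001] x [ 0.001 -0.    -1.   ] open 0.0851 F [ 0.   0.3 -1.2] q [-31.   8.  -8.  74.  -0.  91.]
[0.4847, -0.2882, 0.003] [ 3.74 -0.02 -0.24]
```

Run:
```python
from h import *
S=np.load('w1.npz');d=S['d'];m=bot.camera_model('wrist');M=m['mount']
v,u=np.mgrid[:384,:512];c=np.stack([(u-m['cx'])/m['fx']*d,(v-m['cy'])/m['fy']*d,d],-1)@M[:3,:3].T+M[:3,3]
for uu,vv in [(170,248),(160,252),(150,270),(140,285),(343,248),(355,255),(375,285)]: print(uu,vv,(c[vv,uu]*100).round(2))
sel=(v>235)&(d>0)&(c[...,0]<0.03)&(abs(c[...,1])<.02); print((c[sel].max(0)*100).round(2))
```

```text
170 248 [-2.11  1.13 -4.36]
160 252 [-2.55  1.14 -4.7 ]
150 270 [-3.98  1.04 -4.65]
140 285 [-4.97  0.98 -4.68]
343 248 [-1.95  1.05  4.18]
355 255 [-2.63  1.03  4.54]
375 285 [-5.01  1.01  4.5 ]
[-1.13  2.    7.35]
```

{"method": "play_rows", "body": {"rows": [[[2,0,-0.24],0,8.5],[[3.5,0,-0.24],0,8.5],[[3.9,0,-0.24],0,8.5],[[3.9,0,-0.24],0,8.5],[[3.9,0,-0.24],0,6.5],[[3.9,0,-0.24],0,6],[[3.9,0,-0.24],0,5],[[3.9,0,-0.24],0,4.5],[[3.9,0,-0.24],0,4.5],[[3.9,0,-0.24],0,4.5]], "squeeze": 30}}

```text
time: 3.9
ee_pos: [0.4853, -0.2884, 0.0025]
tcp_rot: [-0.1, 89.9, -31.9]
wrist_force: [-1.1, 0.8, 5.9]
opening: 0.0522
```

```bash
python3 s.py .4958 .1042 .10
python3 - <<'E'
from h import *
im,d=bot.camera("wrist");cv2.imwrite("pics/w2.png",im)
E
```

```text
t 3.9 p [ 0.4853 -0.2884  0.0025] z [ 0.85  -0.527  0.002] x [ 0.002 -0.001 -1.   ] open 0.0522 F [-1.1  0.8  5.9] q [-31.   9. -11.  70.  -0.  91.]
[0.4958, 0.1042, 0.1] [ -9.79  33.93 -19.76]
```

View pics/w2.png

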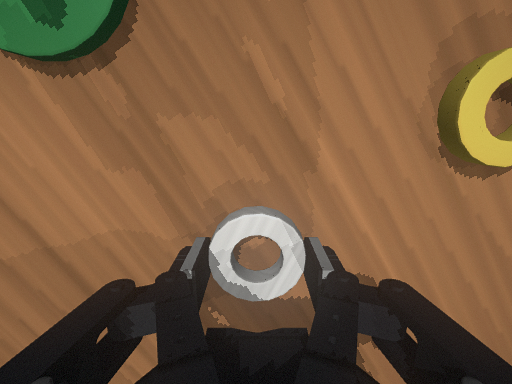

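Silver (257,252) sits between the pads. I'll lift it and measure its offset in the grip.

{"method": "play_rows", "body": {"rows": [[[-1,0,0],0,4.5],[[-4,0,0],0,4.5],[[-7,0,0],0,4.5],[[-10,4,-2],-7,4.5],[[-10,7,-4],-14,4.5],[[-10,10,-6],-20,4.5],[[-10,13,-8],-26,4.5],[[-10,16,-10],-32,4.5],[[-10,16,-10],-32,4.5],[[-10,16,-10],-32,4.5]]}}

```text
time: 4.78
ee_pos: [0.4842, -0.0978, 0.1023]
tcp_rot: [-13.7, 89.9, -13.3]
wrist_force: [0.2, -0.4, -0.5]
opening: 0.0518
```

```bash
python3 s.py .4958 .1042 .10
cat > held.py <<'E'
from h import *
import sys
im,d=bot.camera("wrist");cv2.imwrite(sys.argv[1],im)
m=bot.camera_model('wrist');M=m['mount']
v,u=np.mgrid[:384,:512];c=np.stack([(u-m['cx'])/m['fx']*d,(v-m['cy'])/m['fy']*d,d],-1)@M[:3,:3].T+M[:3,3]
hsv=cv2.cvtColor(im,cv2.COLOR_BGR2HSV).astype(int);H,Sa,V=[hsv[...,i] for i in range(3)]
mk={"r":((H<6)|(H>174))&(Sa>120),"v":(H>120)&(H<160)&(Sa>80),"y":(H>20)&(H<35)&(Sa>120),"s":(Sa<60)&(V>120),"b":V<300}[sys.argv[2]]
sel=mk&(d>0)&(c[...,0]<.02)&(c[...,0]>-.03)&(abs(c[...,2])<.026)&(abs(c[...,1])<.04)
q=c[sel]*100;t=np.percentile(q[:,0],10);q=q[q[:,0]<t+.2]
print("held top: min",q.min(0).round(2),"max",q.max(0).round(2),"y mid",((q.min(0)+q.max(0))/2).round(2),len(q))
A=np.c_[q[:,1:],np.ones(len(q))];print("tilt",np.degrees(np.linalg.lstsq(A,q[:,0],rcond=None)[0][:2]).round(1))
E
python3 held.py pics/w3.png s
```

```text
t 4.78 p [ 0.4842 -0.0978  0.1023] z [1.    0.007 0.002] x [ 0.002 -0.    -1.   ] open 0.0518 F [ 0.2 -0.4 -0.5] q [-11.  -3. -13.  81.  -0.  78.]
[0.4958, 0.1042, 0.1] [ 0.22 20.19  1.31]
held top: min [-1.33 -2.64 -2.6 ] max [-0.98  2.69  2.47] y mid [-1.15  0.02 -0.06] 4769
tilt [-0.   0.1]
```

View pics/w3.png

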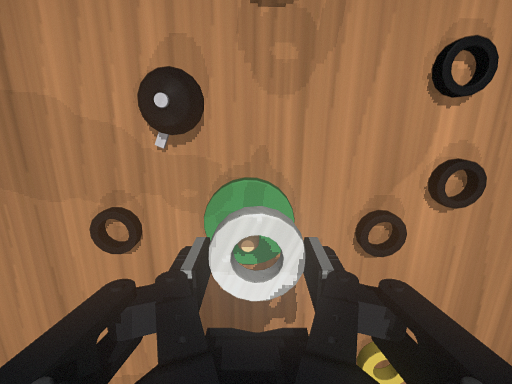

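Silver is held centred (y 0.02, z about 0 cm) and flat, with its underside about 2.5 mm below the TCP. I'll move it to the blue stand.

{"method": "play_rows", "body": {"rows": [[[0.2,4,0.3],0,4.5],[[0.2,8,0.6],0,4.5],[[0.2,12,0.9],0,4.5],[[0.2,16,1.2],0,4.5],[[0.2,19,1.3],0,4.5],[[0.2,20.2,1.3],0,4.5],[[0.2,20.2,1.3],0,4.5],[[0.2,20.2,1.3],0,4.5],[[0.2,20.2,1.3],0,4.5],[[0.2,20.2,1.3],0,4.5]]}}

```text
time: 5.67
ee_pos: [0.4962, 0.1012, 0.099]
tcp_rot: [-101.1, 90.0, -101.1]
wrist_force: [0.0, 0.1, -0.3]
opening: 0.052
```

```bash
python3 s.py .4958 .1042 .10; python3 held.py pics/w4.png s
```

```text
t 5.67 p [0.4962 0.1012 0.099 ] z [ 1.     0.002 -0.   ] x [-0. -0. -1.] open 0.052 F [ 0.   0.1 -0.3] q [ 12.  -2. -11.  80.  -0. 101.]
[0.4958, 0.1042, 0.1] [-0.1   0.3  -0.04]
held top: min [-1.33 -2.64 -2.6 ] max [-0.98  2.71  2.47] y mid [-1.16  0.04 -0.06] 4722
tilt [-0.   0.1]
```

View pics/w4.png

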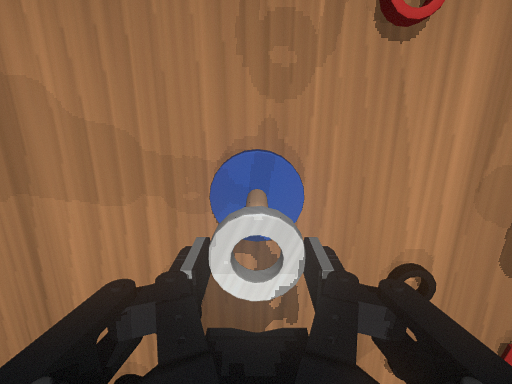

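The view looks past the ring to the blue base (257,195), and the dowel is laterally aligned. I'll correct y by 3 mm and lower it.

{"method": "play_rows", "body": {"rows": [[[0.5,0.3,0],0,4.5],[[2,0.3,0],0,4.5],[[3,0.3,0],0,4.5],[[4,0.3,0],0,4.5],[[5,0.3,0],0,4.5],[[6,0.3,0],0,4.5],[[7,0.3,0],0,4.5],[[7.8,0.3,0],0,4.5],[[8.2,0.3,0],0,4.5],[[8.2,0.3,0],0,4.5],[[8.2,0.3,0],0,4.5],[[8.2,0.3,0],0,4.5]]}}

```text
time: 6.72
ee_pos: [0.4964, 0.1059, 0.0175]
tcp_rot: [11.2, 90.0, 11.5]
wrist_force: [0.2, -0.4, -0.1]
opening: 0.0525
```

```bash
python3 s.py .4958 .1042 .0145; python3 held.py pics/w5.png s
```

```text
t 6.72 p [0.4964 0.1059 0.0175] z [1.    0.004 0.001] x [ 0.001  0.    -1.   ] open 0.0525 F [ 0.2 -0.4 -0.1] q [ 12.   1. -18.  71.  -0. 102.]
[0.4958, 0.1042, 0.0145] [ 0.3  -0.17 -0.06]
held top: min [-2.88 -2.65 -2.6 ] max [-0.98  2.67  2.47] y mid [-1.93  0.01 -0.06] 4197
tilt [0.  0.1]
```

View pics/w5.png

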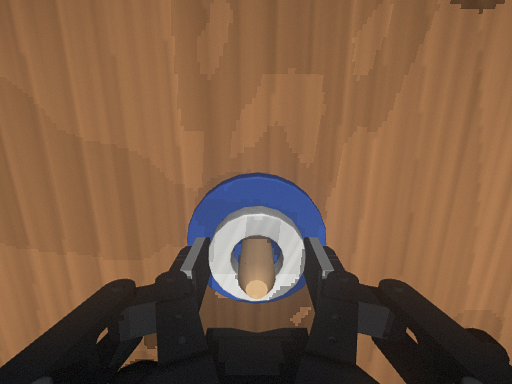

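The dowel passes through the ring hole, with its tip at (257,288). I'll lower 3 mm, release and rise.

{"method": "play_rows", "body": {"rows": [[[0.2,-0.15,-0.05],0,4.5],[[0.3,-0.15,-0.05],0,4.5],[[0.3,-0.15,-0.05],0,4.5],[[0.3,-0.15,-0.05],0,5.6],[[0.3,-0.15,-0.05],0,7],[[0.3,-0.15,-0.05],0,8.5],[[0,-0.15,-0.05],0,8.5],[[-3,-0.15,-0.05],0,8.5],[[-6.5,-0.15,-0.05],0,8.5],[[-9,-0.15,-0.05],0,8.5],[[-9,-0.15,-0.05],0,8.5]]}}

```text
time: 7.68
ee_pos: [0.4978, 0.1048, 0.1127]
tcp_rot: [11.6, 89.6, 11.9]
wrist_force: [0.6, 0.2, -0.2]
opening: 0.0852
```

```bash
python3 s.py .6078 .2604 .12
python3 - <<'E'
from h import *
im,d=bot.camera("top");cv2.imwrite("pics/t1.png",cv2.resize(im[100:300,60:360],None,fx=2.5,fy=2.5));np.savez('t1.npz',im=im,d=d)
c=cloud('top',d);q=c[197:257,175:235].reshape(-1,3);dd=d[197:257,175:235].ravel()
q=q[(dd>0)&(abs(q[:,2]-.026)<.003)];print(len(q),((q.min(0)+q.max(0))/2).round(4),(q.max(0)-q.min(0)).round(4),np.median(q[:,2]))
E
```

```text
t 7.68 p [0.4978 0.1048 0.1127] z [1.    0.004 0.008] x [ 0.008  0.002 -1.   ] open 0.0852 F [ 0.6  0.2 -0.2] q [ 12.  -2. -10.  81.  -0. 102.]
[0.6078, 0.2604, 0.12] [-0.62 15.52 11.06]
76 [0.4986 0.0833 0.0259] [0.042  0.015  0.0055] 0.025711932337641574
```

View pics/t1.png

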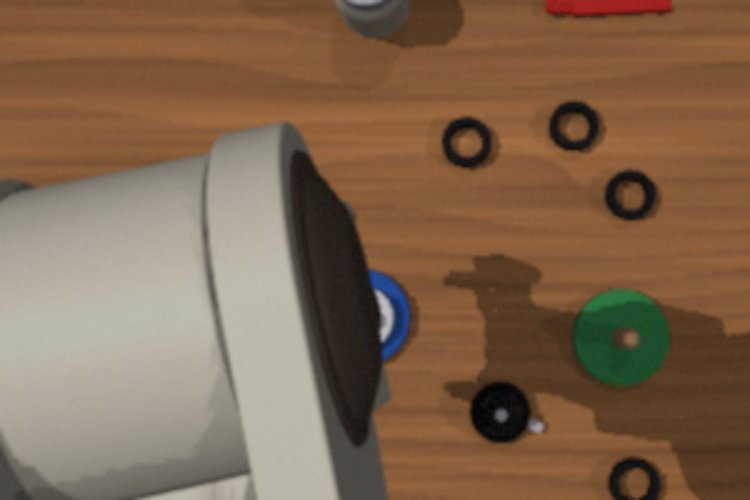

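Silver's top reads 25.7 mm where 26 mm is expected, so it is seated. In this view the arm covers most of the blue stand. Red is next.

{"method": "play_rows", "body": {"rows": [[[0,3.3,2.3],0,8.5],[[0,6.6,4.7],0,8.5],[[0,9.9,7],0,8.5],[[0,12.5,9],0,8.5],[[0,14.5,10.5],0,8.5],[[0,15.5,11.2],0,8.5],[[0,15.5,11.2],0,8.5],[[0,15.5,11.2],0,8.5],[[0,15.5,11.2],0,8.5],[[0,15.5,11.2],0,8.5]]}}

```text
time: 8.57
ee_pos: [0.6064, 0.2588, 0.1069]
tcp_rot: [-145.9, 90.0, -145.7]
wrist_force: [-0.5, -0.3, -0.6]
opening: 0.085
```

```bash
python3 s.py .6078 .2604 .002
cat > wl.py <<'E'
from wr import *
import sys
o=bot.get_obs();im,d=bot.camera("wrist");cv2.imwrite(sys.argv[1],im);np.savez(sys.argv[1].replace('png','npz').replace('pics/',''),im=im,d=d,ee_pos=o['ee_pos'],tcp_rot=o['tcp_rot'])
E
python3 wl.py pics/w6.png
```

```text
t 8.57 p [0.6064 0.2588 0.1069] z [ 1.     0.003 -0.   ] x [-0. -0. -1.] open 0.085 F [-0.5 -0.3 -0.6] q [ 23.  19.  13.  84.  -0. 113.]
[0.6078, 0.2604, 0.002] [10.49  0.17  0.14]
```

View pics/w6.png

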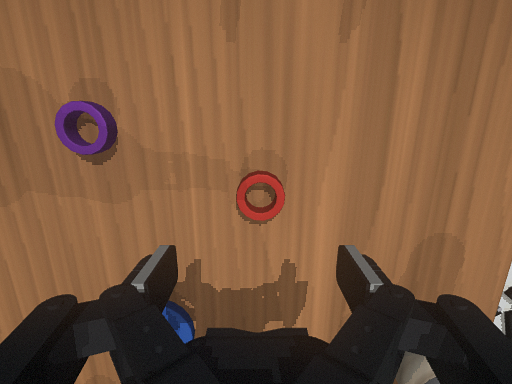

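Red is at (260,196) and violet at (86,128).

Run:
```python
from wr import *
S=np.load('w6.npz')
print("red",meas(S,260,196,30,.018));print("violet",meas(S,86,128,38,.018))
p=meas(S,260,196,30,.018)[0]; print(shift([p[0],p[1],.002]))
```

```text
red (array([0.6084, 0.2642, 0.0174]), array([0.043 , 0.0432, 0.0048]), np.float64(0.0003), np.float64(0.0175))
violet (array([0.4604, 0.3229, 0.0175]), array([0.0433, 0.0426, 0.0051]), np.float64(0.0003), np.float64(0.0175))
[10.51  0.54  0.19]
```

{"method": "play_rows", "body": {"rows": [[[3,0.3,0.16],0,8.5],[[6,0.3,0.16],0,8.5],[[8.5,0.3,0.16],0,8.5],[[10,0.3,0.16],0,8.5],[[10.3,0.3,0.16],0,8.5],[[10.3,0.3,0.16],0,7],[[10.3,0.3,0.16],0,6],[[10.3,0.3,0.16],0,5],[[10.3,0.3,0.16],0,4],[[10.3,0.3,0.16],0,3.5],[[10.3,0.3,0.16],0,3.5],[[10.3,0.3,0.16],0,3.5]], "squeeze": 30}}

```text
time: 9.62
ee_pos: [0.6095, 0.263, 0.0062]
tcp_rot: [18.9, 89.8, 19.1]
wrist_force: [-1.6, -1.2, 6.6]
opening: 0.042
```

```bash
python3 s.py .4958 .1042 .10; python3 held.py pics/w7.png r
```

```text
t 9.62 p [0.6095 0.263  0.0062] z [1.    0.004 0.003] x [ 0.003  0.001 -1.   ] open 0.042 F [-1.6 -1.2  6.6] q [ 23.  22.   5.  73.  -0. 113.]
[0.4958, 0.1042, 0.1] [ -9.43 -15.83 -11.41]
held top: min [-2.95 -2.06 -2.23] max [-1.    2.32  2.04] y mid [-1.97  0.13 -0.09] 2604
tilt [-0.  -0.2]
```

View pics/w7.png

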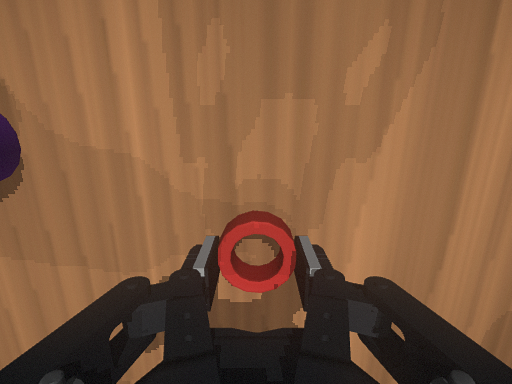

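{"method": "play_rows", "body": {"rows": [[[-3,0,0],0,3.5],[[-6,0,0],0,3.5],[[-9,-1,-1],0,3.5],[[-10,-4,-3],0,3.5],[[-10,-7,-5],0,3.5],[[-10,-10,-7],0,3.5],[[-10,-13,-9.2],0,3.5],[[-10,-15,-10.8],0,3.5],[[-10,-16,-11.4],0,3.5],[[-10,-16,-11.4],0,3.5],[[-10,-16,-11.4],0,3.5],[[-10,-16,-11.4],0,3.5]]}}

```text
time: 10.67
ee_pos: [0.4961, 0.103, 0.1044]
tcp_rot: [21.8, 89.9, 22.1]
wrist_force: [0.4, 0.5, -0.3]
opening: 0.042
```

```bash
python3 s.py .4958 .103 .032; python3 held.py pics/w8.png r
```

```text
t 10.67 p [0.4961 0.103  0.1044] z [1.    0.004 0.001] x [ 0.001  0.    -1.   ] open 0.042 F [ 0.4  0.5 -0.3] q [ 12.  -2. -11.  81.   0. 101.]
[0.4958, 0.103, 0.032] [ 7.24 -0.01 -0.04]
held top: min [-2.95 -2.07 -2.23] max [-1.    2.29  2.02] y mid [-1.97  0.11 -0.11] 2624
tilt [ 0.1 -0.4]
```

View pics/w8.png

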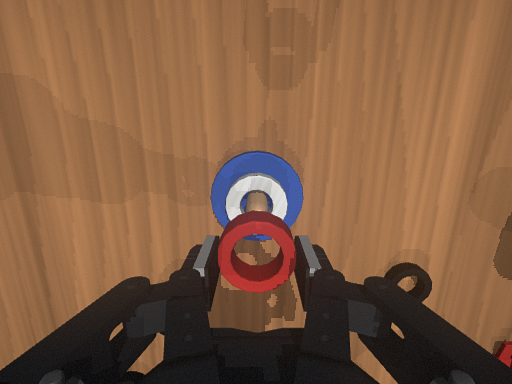

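Red is held level, and the blue stand with silver is visible at (257,195). The lateral position is right, so I'll lower it.

{"method": "play_rows", "body": {"rows": [[[1,0,0],0,3.5],[[2,0,0],0,3.5],[[3,0,0],0,3.5],[[4,0,0],0,3.5],[[5,0,0],0,3.5],[[6,0,0],0,3.5],[[6.7,0,0],0,3.5],[[7,0,0],0,3.5],[[7,0,0],0,3.5],[[7,0,0],0,3.5],[[7,0,0],0,3.5]]}}

```text
time: 11.63
ee_pos: [0.4955, 0.1023, 0.0345]
tcp_rot: [12.0, 89.9, 12.2]
wrist_force: [-0.8, -0.6, 0.1]
opening: 0.0421
```

```bash
python3 s.py .4958 .103 .032; python3 held.py pics/w9.png r
```

```text
t 11.63 p [0.4955 0.1023 0.0345] z [1.    0.004 0.001] x [ 0.001  0.    -1.   ] open 0.0421 F [-0.8 -0.6  0.1] q [ 12.  -0. -17.  73.   0. 101.]
[0.4958, 0.103, 0.032] [0.25 0.07 0.03]
held top: min [-2.61 -2.09 -2.21] max [-0.99  2.29  2.01] y mid [-1.8  0.1 -0.1] 2608
tilt [0.1 0.1]
```

View pics/w9.png

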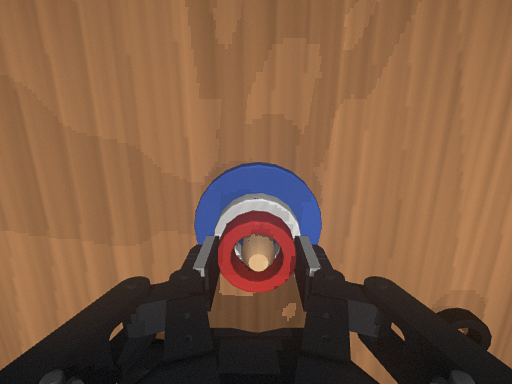

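The dowel is inside the red ring at (258,262). I'll lower the last 2 mm, release, rise and go toward black.

{"method": "play_rows", "body": {"rows": [[[0.2,0,0],0,3.5],[[0.2,0,0],0,3.5],[[0.2,0,0],0,5.0],[[0.2,0,0],0,6.5],[[0.2,0,0],0,8.5],[[0.2,0,0],0,8.5],[[-2.5,0,0],0,8.5],[[-5,0,0],0,8.5],[[-8,0,0],0,8.5],[[-8,-2,4],0,8.5],[[-8,-4.5,7.5],0,8.5],[[-8,-7,11],0,8.5]]}}

```text
time: 12.68
ee_pos: [0.6024, 0.0356, 0.1151]
tcp_rot: [4.5, 89.9, 4.8]
wrist_force: [-0.1, 0.7, -0.7]
opening: 0.0849
```

{"method": "play_rows", "body": {"rows": [[[0,-1.5,3],0,8.5],[[0,-1.8,4],0,8.5],[[0,-1.8,4],0,8.5],[[0,-1.8,4],0,8.5],[[0,-1.8,4],0,8.5],[[0,-1.8,4],0,8.5]]}}

```text
time: 13.18
ee_pos: [0.64, 0.0188, 0.1143]
tcp_rot: [63.1, 90.0, 63.4]
wrist_force: [0.1, 0.7, 0.8]
opening: 0.0853
```

```bash
python3 s.py .6465 .013 .002;python3 wl.py pics/w10.png;  python3 - <<'E'
from h import *
im,d=bot.camera("top");cv2.imwrite("pics/t2.png",cv2.resize(im[100:300,60:360],None,fx=2.5,fy=2.5));np.savez('t2.npz',im=im,d=d)
c=cloud('top',d);q=c[197:257,175:235].reshape(-1,3);dd=d[197:257,175:235].ravel()
for h in(.026,.044):
    t=q[(dd>0)&(abs(q[:,2]-h)<.003)];print(len(t),((t.min(0)+t.max(0))/2).round(4),(t.max(0)-t.min(0)).round(4),np.median(t[:,2]))
E
```

```text
t 13.18 p [0.64   0.0188 0.1143] z [1.    0.005 0.   ] x [ 0.  0. -1.] open 0.0853 F [0.1 0.7 0.8] q [ 2. 17. 11. 84.  0. 91.]
[0.6465, 0.013, 0.002] [11.23 -0.59  0.65]Traceback (most recent call last):
  File "<stdin>", line 5, in <module>
    return umr_minimum(a, axis, None, out, keepdims, initial, where)
ValueError: zero-size array to reduction operation minimum which has no identity
```

View pics/w10.png

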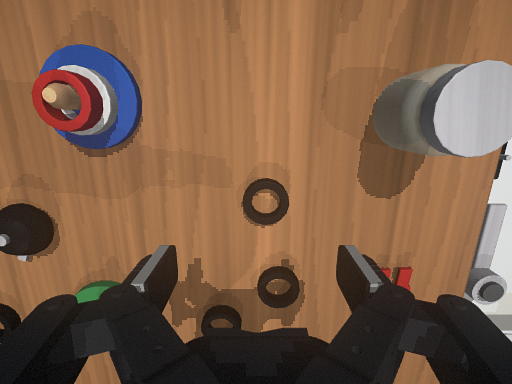

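View pics/t2.png

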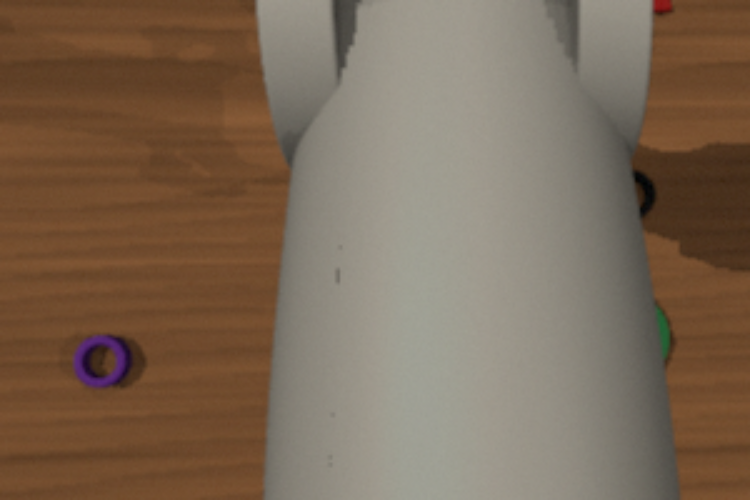

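The wrist view shows the blue stand at the upper left with red over silver. The target black ring is at (265,201), and the other two black rings are at (278,286) and (221,320). In the top view the arm covers the blue stand. I'll measure from the wrist view.

Run:
```python
from wr import *
S=np.load('w10.npz')
print("black",meas(S,265,201,32,.014));print("red",meas(S,68,100,40,.044));
p=meas(S,265,201,32,.014)[0]; print(shift([p[0],p[1],.002]))
```

```text
black (array([0.6474, 0.0157, 0.0133]), array([0.0425, 0.0431, 0.0045]), np.float64(0.0001), np.float64(0.0135))
red (array([0.4949, 0.1031, 0.044 ]), array([0.0434, 0.0434, 0.006 ]), np.float64(0.0306), np.float64(0.0436))
[11.26 -0.31  0.71]
```

{"method": "play_rows", "body": {"rows": [[[2,-0.33,0.7],0,8.5],[[5,-0.33,0.7],0,8.5],[[8,-0.33,0.7],0,8.5],[[10,-0.33,0.7],0,8.5],[[11,-0.33,0.7],0,8.5],[[11.1,-0.33,0.7],0,8.5],[[11.1,-0.33,0.7],0,6.5],[[11.1,-0.33,0.7],0,5],[[11.1,-0.33,0.7],0,4],[[11.1,-0.33,0.7],0,3.5],[[11.1,-0.33,0.7],0,3.5],[[11.1,-0.33,0.7],0,3.5]], "squeeze": 30}}

```text
time: 14.28
ee_pos: [0.6489, 0.015, 0.0052]
tcp_rot: [3.1, 89.8, 3.4]
wrist_force: [-1.8, 0.2, 6.7]
opening: 0.0421
```

```bash
python3 s.py .4958 .104 .11; python3 held.py pics/w11.png b
```

```text
t 14.28 p [0.6489 0.015  0.0052] z [1.    0.004 0.003] x [ 0.003  0.    -1.   ] open 0.0421 F [-1.8  0.2  6.7] q [ 1. 20.  2. 72.  0. 91.]
[0.4958, 0.104, 0.11] [-10.52   8.97 -15.24]
held top: min [-2.99 -2.13 -2.59] max [-0.72  2.19  2.6 ] y mid [-1.86  0.03  0.  ] 3401
tilt [-3.7 -1.2]
```

View pics/w11.png

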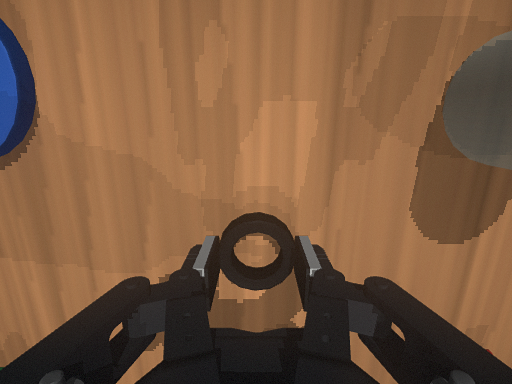

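Black is gripped and centred at (256,252). I'll carry it to the blue stand.

{"method": "play_rows", "body": {"rows": [[[-2,0,0],0,3.5],[[-5,0,0],0,3.5],[[-8,0.5,-1],0,3.5],[[-10.5,2,-4],0,3.5],[[-10.5,4,-7],0,3.5],[[-10.5,6,-10],0,3.5],[[-10.5,7.5,-12.6],0,3.5],[[-10.5,8.6,-14.6],0,3.5],[[-10.5,9,-15.3],0,3.5],[[-10.5,9,-15.3],0,3.5],[[-10.5,9,-15.3],0,3.5],[[-10.5,9,-15.3],0,3.5]]}}

```text
time: 15.33
ee_pos: [0.4956, 0.1039, 0.1082]
tcp_rot: [-1.0, 89.9, -0.8]
wrist_force: [0.2, 0.4, 0.6]
opening: 0.0423
```

```bash
python3 s.py .4958 .104 .049; python3 held.py pics/w12.png b
```

```text
t 15.33 p [0.4956 0.1039 0.1082] z [1.    0.003 0.001] x [ 0.001 -0.    -1.   ] open 0.0423 F [0.2 0.4 0.6] q [ 12.  -2. -10.  81.  -0. 102.]
[0.4958, 0.104, 0.049] [5.92 0.01 0.02]
held top: min [-3.   -1.09 -2.6 ] max [-1.89  1.27  2.59] y mid [-2.44  0.09 -0.  ] 552
tilt [0.1 0.1]
```

View pics/w12.png

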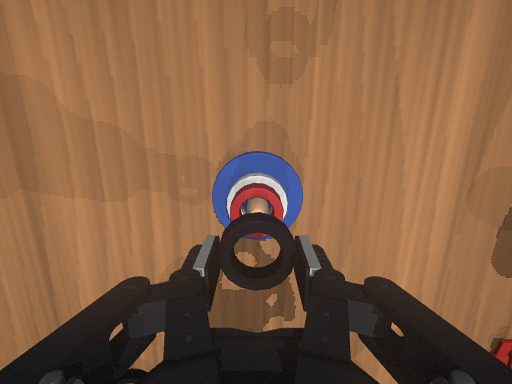

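{"method": "play_rows", "body": {"rows": [[[1,0,0],0,3.5],[[2,0,0],0,3.5],[[3,0,0],0,3.5],[[4,0,0],0,3.5],[[5,0,0],0,3.5],[[5.5,0,0],0,3.5],[[5.7,0,0],0,3.5],[[5.7,0,0],0,3.5],[[5.7,0,0],0,3.5],[[5.7,0,0],0,3.5]]}}

```text
time: 16.22
ee_pos: [0.4948, 0.1044, 0.0515]
tcp_rot: [12.2, 89.9, 12.4]
wrist_force: [0.8, 0.0, 0.4]
opening: 0.042
```

```bash
python3 s.py .4958 .104 .049; python3 held.py pics/w13.png b
```

```text
t 16.22 p [0.4948 0.1044 0.0515] z [1.    0.004 0.001] x [ 0.001  0.    -1.   ] open 0.042 F [0.8 0.  0.4] q [ 12.  -1. -16.  75.   0. 102.]
[0.4958, 0.104, 0.049] [ 0.25 -0.04  0.1 ]
held top: min [-3.   -1.06 -2.6 ] max [-1.55  1.25  2.6 ] y mid [-2.27  0.09  0.  ] 687
tilt [0.5 0.4]
```

View pics/w13.png

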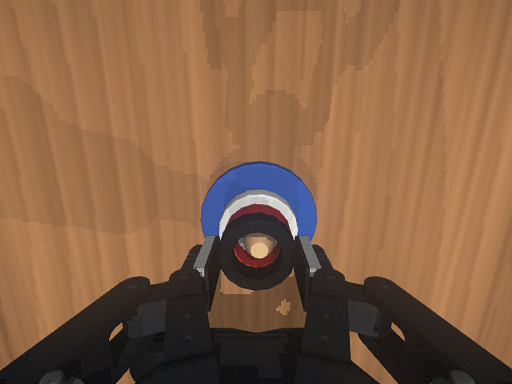

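The dowel tip shows inside the black ring at (259,250). I'll lower the last 2 mm, release and rise.

{"method": "play_rows", "body": {"rows": [[[0.2,0,0],0,3.5],[[0.2,0,0],0,3.5],[[0.2,0,0],0,5.0],[[0.2,0,0],0,6.5],[[0.2,0,0],0,8.5],[[0.2,0,0],0,8.5],[[-2.5,0,0],0,8.5],[[-5,0,0],0,8.5],[[-7,-2,0],0,8.5],[[-7,-6,1],0,8.5],[[-7,-10,2],0,8.5],[[-7,-14,3],0,8.5]]}}

```text
time: 17.27
ee_pos: [0.5254, -0.0369, 0.1216]
tcp_rot: [-4.3, 89.9, -4.0]
wrist_force: [0.9, 1.1, 0.3]
opening: 0.085
```

```bash
python3 s.py .6242 -.283 .115;  python3 - <<'E'
from h import *
for n in("top","side"):
    im,d=bot.camera(n);np.savez(n+'3.npz',im=im,d=d)
    cr=im[180:260,160:260] if n=="top" else im[140:220,170:270]
    cv2.imwrite(f"pics/{n}3.png",cv2.resize(cr,None,fx=6,fy=6))
E
```

```text
t 17.27 p [ 0.5254 -0.0369  0.1216] z [1.    0.005 0.001] x [ 0.001 -0.    -1.   ] open 0.085 F [0.9 1.1 0.3] q [-4.  1. -6. 83.  0. 86.]
[0.6242, -0.283, 0.115] [  0.68 -24.66   9.75]
```

View pics/side3.png

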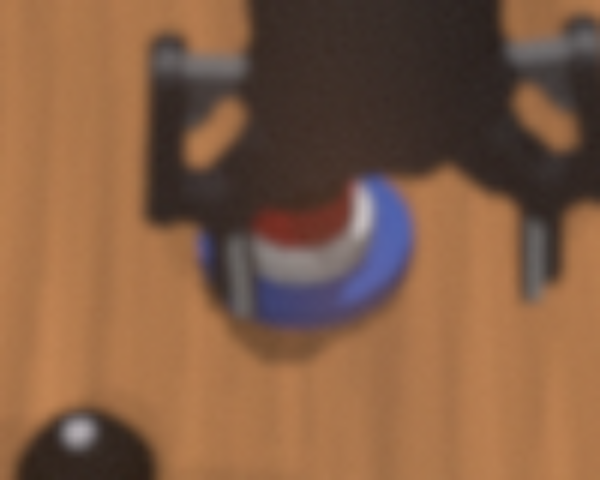

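View pics/top3.png

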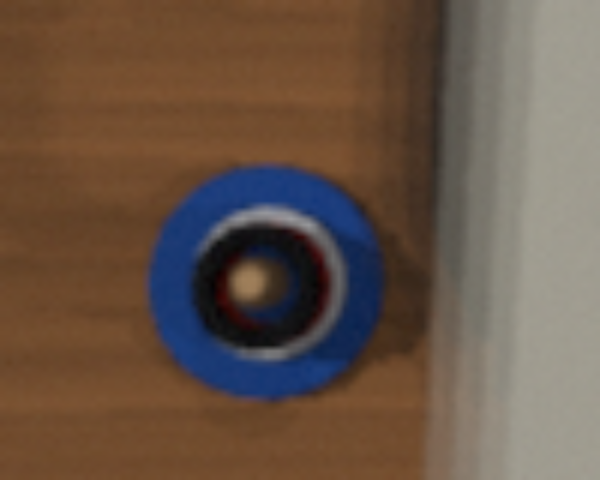

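The stack on blue looks good from the top: silver, red and black around the dowel at crop (248,284). The side view still shows red over silver; the gripper hides black. I'll check it again at the end. Next is yellow.

{"method": "play_rows", "body": {"rows": [[[0,-4,1.6],0,8.5],[[0,-8,3.2],0,8.5],[[0,-12,4.8],0,8.5],[[0,-16,6.4],0,8.5],[[0,-19.5,8],0,8.5],[[0,-22.5,9],0,8.5],[[0,-24,9.6],0,8.5],[[0,-24,9.6],0,8.5],[[0,-24,9.6],0,8.5],[[0,-24,9.6],0,8.5],[[0,-24,9.6],0,8.5],[[0,-24,9.6],0,8.5]]}}

```text
time: 18.37
ee_pos: [0.622, -0.274, 0.1214]
tcp_rot: [-2.9, 90.0, -2.6]
wrist_force: [-0.1, -0.2, -0.2]
opening: 0.0849
```

```bash
python3 s.py .6242 -.283 .002;python3 wl.py pics/w14.png
```

```text
t 18.37 p [ 0.622  -0.274   0.1214] z [1.    0.005 0.   ] x [ 0. -0. -1.] open 0.0849 F [-0.1 -0.2 -0.2] q [-24.  22.  19.  86.   0.  66.]
[0.6242, -0.283, 0.002] [11.94 -0.9   0.21]
```

View pics/w14.png

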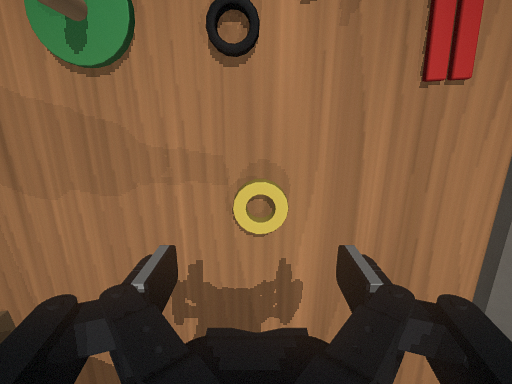

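Run:
```python
from wr import *
S=np.load('w14.npz')
p=meas(S,260,207,34,.016);print(p); print(shift([p[0][0],p[0][1],.002]))
```

```text
(array([ 0.6248, -0.2843,  0.0153]), array([0.0531, 0.0529, 0.0047]), np.float64(0.0004), np.float64(0.0156))
[11.95 -1.02  0.27]
```

Yellow is at (260,207) px, world (0.6248,-0.2843), which agrees with the top view.

{"method": "play_rows", "body": {"rows": [[[3,-1,0.27],0,8.5],[[6,-1,0.27],0,8.5],[[9,-1,0.27],0,8.5],[[11,-1,0.27],0,8.5],[[11.8,-1,0.27],0,8.5],[[11.8,-1,0.27],0,8.5],[[11.8,-1,0.27],0,7],[[11.8,-1,0.27],0,6],[[11.8,-1,0.27],0,5],[[11.8,-1,0.27],0,4.5],[[11.8,-1,0.27],0,4.5],[[11.8,-1,0.27],0,4.5]], "squeeze": 30}}

```text
time: 19.42
ee_pos: [0.6259, -0.2856, 0.0057]
tcp_rot: [-23.4, 89.8, -23.2]
wrist_force: [-0.2, 1.1, 5.8]
opening: 0.052
```

```bash
python3 s.py .477 -.1192 .11; python3 held.py pics/w15.png y
```

```text
t 19.42 p [ 0.6259 -0.2856  0.0057] z [1.    0.004 0.003] x [ 0.003 -0.001 -1.   ] open 0.052 F [-0.2  1.1  5.8] q [-25.  25.   9.  74.   0.  65.]
[0.477, -0.1192, 0.11] [-10.5   16.69 -14.78]
held top: min [-2.97 -2.53 -2.6 ] max [-0.87  2.8   2.51] y mid [-1.92  0.14 -0.04] 4831
tilt [ 0.1 -1.1]
```

View pics/w15.png

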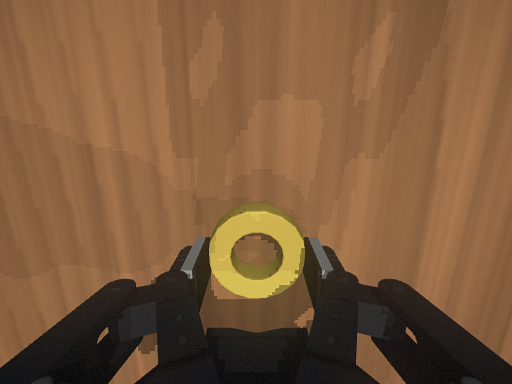

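{"method": "play_rows", "body": {"rows": [[[-2,0,0],0,4.5],[[-5,0,0],0,4.5],[[-8,1,-1],0,4.5],[[-10.5,4,-3.5],0,4.5],[[-10.5,7,-6.2],0,4.5],[[-10.5,10,-9],0,4.5],[[-10.5,13,-11.6],0,4.5],[[-10.5,15.5,-13.9],0,4.5],[[-10.5,16.5,-14.8],0,4.5],[[-10.5,16.5,-14.8],0,4.5],[[-10.5,16.5,-14.8],0,4.5],[[-10.5,16.5,-14.8],0,4.5]]}}

```text
time: 20.47
ee_pos: [0.4771, -0.1214, 0.1089]
tcp_rot: [-19.9, 89.9, -19.7]
wrist_force: [-0.1, -0.3, 0.1]
opening: 0.0513
```

```bash
python3 s.py .477 -.1205 .0178; python3 held.py pics/w16.png y
```

```text
t 20.47 p [ 0.4771 -0.1214  0.1089] z [1.    0.004 0.002] x [ 0.002 -0.001 -1.   ] open 0.0513 F [-0.1 -0.3  0.1] q [-14.  -4. -12.  81.  -0.  76.]
[0.477, -0.1205, 0.0178] [ 9.11  0.1  -0.03]
held top: min [-2.99 -2.53 -2.59] max [-0.87  2.8   2.59] y mid [-1.93  0.13  0.  ] 4842
tilt [-0.  -1.4]
```

View pics/w16.png

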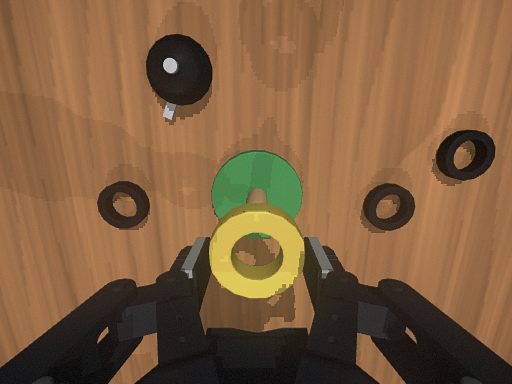

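Yellow is aligned over the green dowel, and nothing is near the fingers. I'll lower it.

{"method": "play_rows", "body": {"rows": [[[1,0.07,0],0,4.5],[[2,0.07,0],0,4.5],[[3,0.07,0],0,4.5],[[4,0.07,0],0,4.5],[[5,0.07,0],0,4.5],[[6,0.07,0],0,4.5],[[7,0.07,0],0,4.5],[[8,0.07,0],0,4.5],[[8.7,0.07,0],0,4.5],[[8.8,0.07,0],0,4.5],[[8.8,0.07,0],0,4.5],[[8.8,0.07,0],0,4.5]]}}

```text
time: 21.52
ee_pos: [0.4763, -0.1201, 0.0203]
tcp_rot: [-13.5, 90.0, -13.3]
wrist_force: [0.3, 0.6, -0.1]
opening: 0.0516
```

```bash
python3 s.py .477 -.1205 .0178; python3 held.py pics/w17.png y
```

```text
t 21.52 p [ 0.4763 -0.1201  0.0203] z [1.    0.004 0.001] x [ 0.001 -0.    -1.   ] open 0.0516 F [ 0.3  0.6 -0.1] q [-14.  -2. -20.  71.   0.  76.]
[0.477, -0.1205, 0.0178] [ 0.25 -0.04  0.07]
held top: min [-2.98 -2.51 -2.6 ] max [-0.87  2.79  2.59] y mid [-1.93  0.14 -0.  ] 4510
tilt [ 0.1 -2. ]
```

View pics/w17.png

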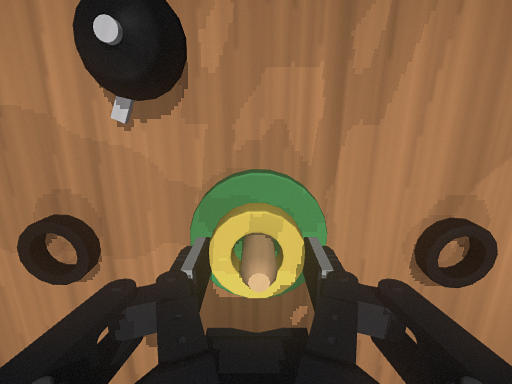

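{"method": "play_rows", "body": {"rows": [[[0.2,0,0],0,4.5],[[0.2,0,0],0,4.5],[[0.2,0,0],0,5.8],[[0.2,0,0],0,7],[[0.2,0,0],0,8.5],[[0.2,0,0],0,8.5],[[-2.5,0,0],0,8.5],[[-6,0,0],0,8.5],[[-10,0,0],0,8.5],[[-11,2,0],0,8.5],[[-11,6,0],0,8.5],[[-11,10,0],0,8.5]]}}

```text
time: 22.57
ee_pos: [0.4763, -0.0198, 0.1314]
tcp_rot: [-3.0, 89.8, -2.9]
wrist_force: [0.8, -0.4, 0.7]
opening: 0.0849
```

{"method": "play_rows", "body": {"rows": [[[0,4,0],0,8.5],[[0,8,0],0,8.5],[[0,12,0],0,8.5],[[0,16,0],0,8.5],[[0,20,0],0,8.5],[[0,24,-0.5],0,8.5],[[0,28,-1],0,8.5],[[0,31,-1.6],0,8.5],[[0,33,-1.6],0,8.5],[[0,33,-1.6],0,8.5],[[0,33,-1.6],0,8.5],[[0,33,-1.6],0,8.5]]}}

```text
time: 23.57
ee_pos: [0.4584, 0.3093, 0.1298]
tcp_rot: [-116.5, 90.0, -116.3]
wrist_force: [0.3, -0.2, -0.2]
opening: 0.0852
```

```bash
python3 s.py .4605 .322 .002;python3 wl.py pics/w18.png;  python3 - <<'E'
from h import *
im,d=bot.camera("top");np.savez('t4.npz',im=im,d=d);cv2.imwrite("pics/t4.png",cv2.resize(im[150:310,150:350],None,fx=4,fy=3.7))
E
```

```text
t 23.57 p [0.4584 0.3093 0.1298] z [ 1.     0.004 -0.   ] x [-0. -0. -1.] open 0.0852 F [ 0.3 -0.2 -0.2] q [ 34.   5.  -2.  84.  -0. 124.]
[0.4605, 0.322, 0.002] [12.78  1.28  0.22]
```

View pics/w18.png

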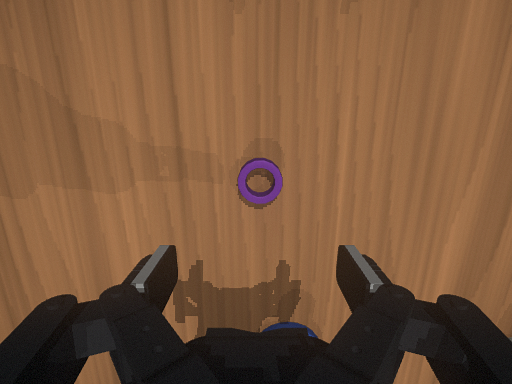

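View pics/t4.png

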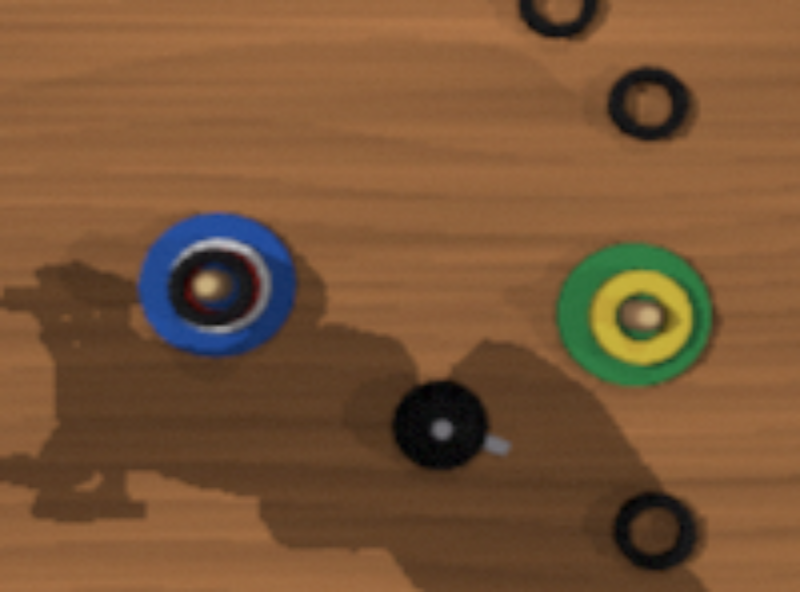

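Yellow is on the green dowel and the blue stack is complete, as the top crop shows. Violet is at (260,181) in the wrist view.

Run:
```python
from wr import *
S=np.load('w18.npz')
p=meas(S,260,182,32,.018);print(p); print(shift([p[0][0],p[0][1],.002]))
S=np.load('t4.npz');d=S['d'];c=cloud('top',d)
for n,(u,v),h in(("black",(205,227),.058),("yellow",(310,235),.028)):
    q=c[v-25:v+25,u-25:u+25].reshape(-1,3);t=q[(abs(q[:,2]-h)<.004)];print(n,((t.min(0)+t.max(0))/2).round(4),(t.max(0)-t.min(0)).round(4),np.median(t[:,2]).round(4))
```

```text
(array([0.4596, 0.3231, 0.0173]), array([0.0423, 0.0427, 0.0046]), np.float64(0.0001), np.float64(0.0175))
[12.8   1.43  0.11]
black [0.4947 0.1026 0.0576] [0.0403 0.0425 0.0072] 0.0573
yellow [ 0.4771 -0.1204  0.028 ] [0.0526 0.0513 0.0077] 0.0275
```

{"method": "play_rows", "body": {"rows": [[[3,1.4,0.12],0,8.5],[[6,1.4,0.12],0,8.5],[[9,1.4,0.12],0,8.5],[[11.5,1.4,0.12],0,8.5],[[12.5,1.4,0.12],0,8.5],[[12.5,1.4,0.12],0,8.5],[[12.5,1.4,0.12],0,6.5],[[12.5,1.4,0.12],0,5],[[12.5,1.4,0.12],0,4],[[12.5,1.4,0.12],0,3.5],[[12.5,1.4,0.12],0,3.5],[[12.5,1.4,0.12],0,3.5]], "squeeze": 30}}

```text
time: 24.67
ee_pos: [0.4605, 0.3244, 0.0071]
tcp_rot: [29.7, 89.8, 29.9]
wrist_force: [-1.2, -2.4, 7.6]
opening: 0.0423
```

```bash
python3 s.py .477 -.1195 .13; python3 held.py pics/w19.png v
```

```text
t 24.67 p [0.4605 0.3244 0.0071] z [1.    0.004 0.003] x [ 0.003  0.001 -1.   ] open 0.0423 F [-1.2 -2.4  7.6] q [ 35.   8. -11.  70.  -0. 125.]
[0.477, -0.1195, 0.13] [-12.35 -44.37   1.51]
held top: min [-1.23 -2.29 -2.22] max [-0.9   2.06  2.01] y mid [-1.06 -0.12 -0.11] 2547
tilt [0.  0.1]
```

View pics/w19.png

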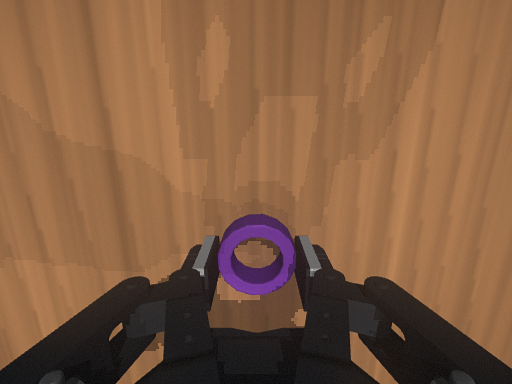

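{"method": "play_rows", "body": {"rows": [[[-3,0,0],0,3.5],[[-6.5,0,0],0,3.5],[[-10,0,0],0,3.5],[[-12,-2,0],0,3.5],[[-12,-5,0],0,3.5],[[-12,-9,0],0,3.5],[[-12,-13,0],0,3.5],[[-12,-17,0],0,3.5],[[-12,-21,0.5],0,3.5],[[-12,-25,1],0,3.5],[[-12,-29,1],0,3.5],[[-12,-33,1.5],0,3.5]]}}

```text
time: 25.72
ee_pos: [0.4755, -0.0079, 0.1263]
tcp_rot: [0.1, 89.9, 0.3]
wrist_force: [0.6, 0.3, -0.4]
opening: 0.0423
```

{"method": "play_rows", "body": {"rows": [[[0,-4,0],0,3.5],[[0,-8,0],0,3.5],[[0,-10.5,0],0,3.5],[[0,-11.3,0],0,3.5],[[0,-11.3,0],0,3.5],[[0,-11.3,0],0,3.5],[[0,-11.3,0],0,3.5],[[0,-11.3,0],0,3.5],[[0,-11.3,0],0,3.5]]}}

```text
time: 26.47
ee_pos: [0.4764, -0.118, 0.1251]
tcp_rot: [22.6, 90.0, 22.9]
wrist_force: [0.6, 1.0, -0.4]
opening: 0.0421
```

```bash
python3 s.py .477 -.1183 .035; python3 held.py pics/w20.png v
```

```text
t 26.47 p [ 0.4764 -0.118   0.1251] z [1.    0.006 0.   ] x [ 0.  0. -1.] open 0.0421 F [ 0.6  1.  -0.4] q [-14.  -4. -11.  83.   0.  76.]
[0.477, -0.1183, 0.035] [ 9.01 -0.03  0.06]
held top: min [-2.96 -2.3  -2.22] max [-0.9   2.04  2.01] y mid [-1.93 -0.13 -0.11] 2521
tilt [0.1 0.1]
```

View pics/w20.png

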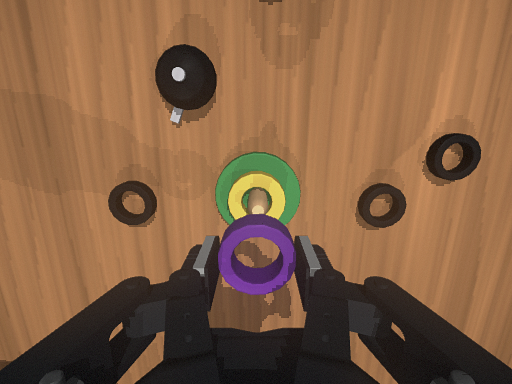

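Violet is held level and aligned with the green stand and yellow at (257,195). I'll lower it.

{"method": "play_rows", "body": {"rows": [[[1.5,0,0.05],0,3.5],[[3,0,0.05],0,3.5],[[4,0,0.05],0,3.5],[[5,0,0.05],0,3.5],[[6,0,0.05],0,3.5],[[7,0,0.05],0,3.5],[[8,0,0.05],0,3.5],[[8.6,0,0.05],0,3.5],[[8.7,0,0.05],0,3.5],[[8.7,0,0.05],0,3.5],[[8.7,0,0.05],0,3.5],[[8.7,0,0.05],0,3.5]]}}

```text
time: 27.52
ee_pos: [0.4771, -0.1192, 0.0385]
tcp_rot: [-13.8, 89.9, -13.5]
wrist_force: [-0.1, -0.4, 0.2]
opening: 0.0425
```

```bash
python3 s.py .477 -.1183 .035; python3 held.py pics/w21.png v
```

```text
t 27.52 p [ 0.4771 -0.1192  0.0385] z [1.    0.004 0.001] x [ 0.001 -0.    -1.   ] open 0.0425 F [-0.1 -0.4  0.2] q [-14.  -2. -19.  74.   0.  76.]
[0.477, -0.1183, 0.035] [ 0.35  0.09 -0.01]
held top: min [-1.25 -2.29 -2.22] max [-0.9   2.06  2.  ] y mid [-1.07 -0.12 -0.11] 2531
tilt [-0.   0.2]
```

View pics/w21.png

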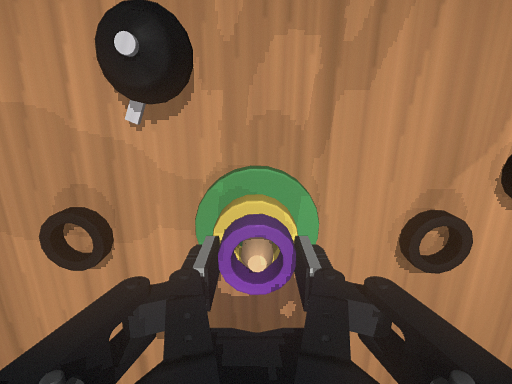

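The dowel is inside violet at (258,262). I'll lower 3 mm, release and retreat upward.

{"method": "play_rows", "body": {"rows": [[[0.3,0.05,0],0,3.5],[[0.3,0.05,0],0,3.5],[[0.3,0.05,0],0,5],[[0.3,0.05,0],0,6.5],[[0.3,0.05,0],0,8.5],[[0.3,0.05,0],0,8.5],[[-2.5,0,0],0,8.5],[[-6,0,0],0,8.5],[[-10,0,0],0,8.5],[[-13,-4,0],0,8.5],[[-13,-8,0],0,8.5],[[-13,-12,0],0,8.5]]}}

```text
time: 28.57
ee_pos: [0.4783, -0.2368, 0.1709]
tcp_rot: [-26.4, 89.7, -26.0]
wrist_force: [1.5, 0.6, 0.5]
opening: 0.0851
```

{"method": "play_rows", "body": {"rows": [[[0,-4,0],0,8.5],[[0,-8,0],0,8.5],[[0,-12,0],0,8.5],[[0,-14,0],0,8.5],[[0,-14,0],0,8.5],[[0,-14,0],0,8.5],[[0,-14,0],0,8.5]]}}

```text
time: 29.15
ee_pos: [0.4777, -0.3749, 0.1677]
tcp_rot: [120.3, 90.0, 120.5]
wrist_force: [-0.1, 0.1, 0.4]
opening: 0.0849
```

```bash
python3 s.py
python3 - <<'E'
from h import *
a=[]
for n in("top","side"):
    im,d=bot.camera(n);np.savez(n+'5.npz',im=im,d=d)
    cr=im[130:310,150:390] if n=="top" else im[130:310,130:370]
    a.append(cv2.resize(cr,None,fx=1.65,fy=2.2)); 
    if n=="side": cv2.imwrite("pics/side5.png",cv2.resize(im[140:290,150:300],None,fx=4,fy=4))
    else:
        c=cloud('top',d);cv2.imwrite("pics/top5.png",cv2.resize(im,None,fx=1.5,fy=1.5))
        for nm,(u,v),h in(("black",(205,227),.058),("violet",(310,235),.046)):
            q=c[v-25:v+25,u-25:u+25].reshape(-1,3);t=q[(abs(q[:,2]-h)<.004)];print(nm,((t.min(0)+t.max(0))/2).round(4),(t.max(0)-t.min(0)).round(4),np.median(t[:,2]).round(4))
            t=t[abs(t[:,2]-np.median(t[:,2]))<.004];print(" slopes deg",np.degrees(np.linalg.lstsq(np.c_[t[:,:2],np.ones(len(t))],t[:,2],rcond=None)[0][:2]).round(1))
E
```

```text
t 29.15 p [ 0.4777 -0.3749  0.1677] z [ 1.     0.004 -0.   ] x [-0.     0.001 -1.   ] open 0.0849 F [-0.1  0.1  0.4] q [-38.  12.  11.  89.   0.  52.]
black [0.4947 0.1025 0.0575] [0.0403 0.0424 0.0069] 0.0572
 slopes deg [0.3 0.1]
violet [ 0.4765 -0.1216  0.046 ] [0.0413 0.0424 0.0079] 0.0454
 slopes deg [ 0.5 -0.3]
```

View pics/side5.png

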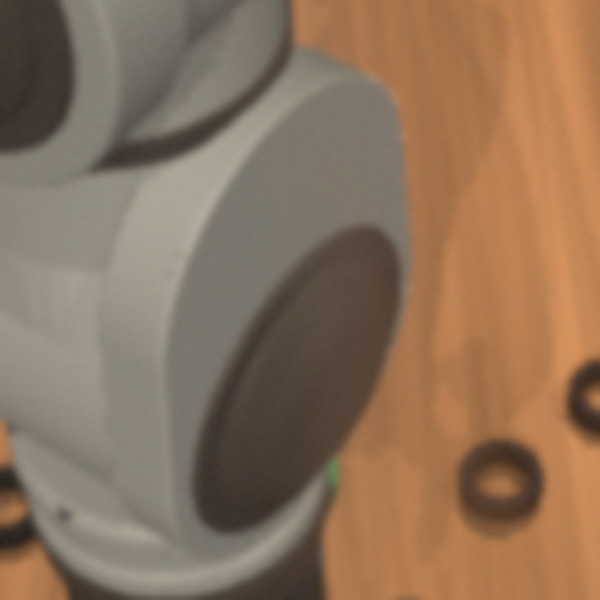

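View pics/top5.png

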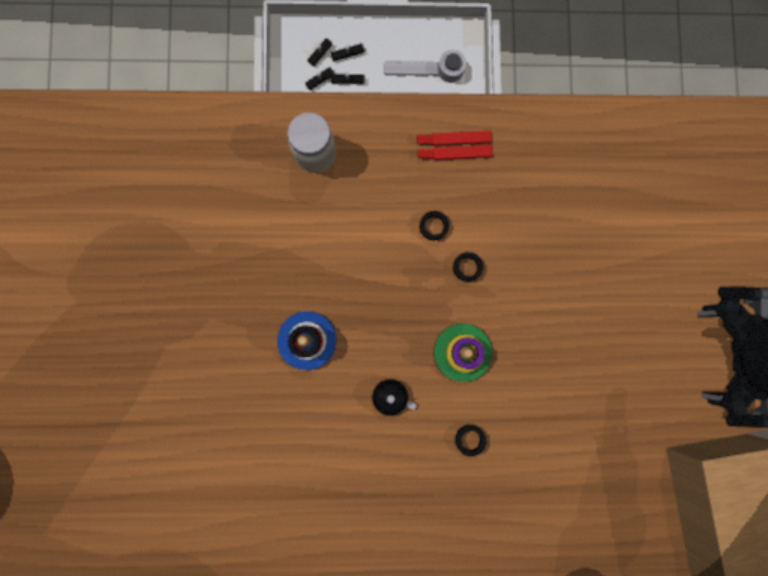

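From the top, both stacks are complete. Black's top reads 57.2 mm (58 expected) and violet's 45.4 mm (46 expected), both level to within 0.5°. The jar, bell and levers look unmoved. The arm blocks the side view.

```bash
python3 -c "
from workcell import bot
print(bot.job_done(), bot.get_obs()['time'])"
```

```text
the job is handed in; nothing more can be done
the job is handed in; nothing more can be done
```

All five rings are on their stands in the order asked and let go. The blue stand has silver, then the leftmost black-type ring's stack of red and black above it; the green stand has yellow with violet on top. I handed the job in soon after 29.15 s on the robot's clock.

- **Stack heights:** in the last top view the black ring's top reads 57.2 mm (58 expected) and the violet's 45.4 mm (46 expected). Both lie flat to within 0.5°, around their dowels. Silver (25.7 mm, 26 expected), red (43.6 mm, 44 expected) and yellow (27.5 mm, 28 expected) were each checked just after placing.
- **Bystanders:** the jar, bell, tire levers and the three spare black rings look unmoved in the final top view. I did not measure them again.
- **Failed or disagreeing checks:**
  - The arm blocked the last side view, so the final check rests on the top camera alone.
  - An earlier top-view height check on red failed for the same reason, and I used the wrist camera instead.
  - For red and violet the wrist camera read y about 4 mm higher than the top camera. For red I went between the two readings. For violet I used the wrist reading. I then corrected for the ring's offset in the grip.

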